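# Refill station for the glue tub

## Task

The green glue tub under the spout of the white, yellow-headed glue pump needs a refill. Lift its loose orange lid off by the black knob and set it down gently, knob up, on the middle of the cork mat; then press the yellow pump head all the way down to its stop, keep it down for about two seconds, and let it come fully up again. Leave the tub where it stands under the spout, do not press the glue pump before the lid is on the mat, and do not press the blue paint pump or disturb the other things on the table.

Things in the scene. Friction and masses are not known exactly. Their poses are not given: they have to be found in the camera images.
- glue_bottle: white glue pump bottle with a yellow pump head, fixed firmly to the table: 84 mm diameter (92 mm at the dark foot), shoulder at 132 mm, yellow collar (40 mm diameter) up to 162 mm; origin on its axis at table height; the spout points along its own -x
- glue_top (a point): centre of the flat round top of the yellow pump head (36 mm diameter, 205 mm above the table when up); moves with the head
- glue_spout (a point): underside of the glue pump's spout tip (12 mm thick spout, tip 74 mm from the pump axis, its underside 169 mm above the table when up); moves with the head
- glue_head (a joint): how far the yellow pump head is pushed down: 0 = up, 0.018 m = at its stop; a spring lifts it (4 N at the top, 10 N at the stop)
- tub: loose open green tub, 190 mm (its x) by 120 mm (its y), 60 mm high, walls 4 mm, standing with one short end under the glue spout; its +x points about towards the glue pump; origin under its centre
- lid: loose orange lid on the tub: a plate 196 mm (its x) by 126 mm (its y), 5 mm thick, with a 5 mm deep grey locating step (176 by 106 mm) below it that sits inside the tub; about 150 g; origin at the centre of the step's underside (55 mm above the table when closed), plate top 10 mm above it; the spout overhangs one end of it
- lid_knob (a point): grip point on the lid's upright black knob (22 mm diameter, 30 mm tall, standing on the plate's centre), 28 mm above the lid's origin; knob top 40 mm above the lid's origin
- mat: square cork mat, 210 by 210 mm, 4 mm thick, fixed to the table; origin under its centre
- paint_bottle: blue paint pump with a red head, same shape and size as the glue pump, fixed, its spout along its own -x points away from the robot; to be left alone
- paint_head (a joint): how far the red paint pump head is pushed down: 0 = up, 0.018 m = down
- jar: glass jar with a white cap, 56 mm diameter, 70 mm high, bystander; origin under its centre
- crayon_bucket: black bucket of crayons, 104 mm diameter, about 110 mm high, bystander; origin under its centre
- pencil_box: wooden box of coloured pencils, 90 by 150 mm, about 160 mm high, bystander; origin under its centre
- scissors: yellow-handled scissors lying flat, about 180 mm long, bystander; origin near the pivot
- paintbrush: paintbrush lying flat, 190 mm long, bystander; origin about its middle
- glue_stick: upright orange glue stick, 26 mm diameter, 90 mm high, bystander; origin under its centre
Not all that is in view belongs to the job. There is more than one size of the tub; the one meant has the size given above.

How it is judged:
By the outcome, as a careful person would: the job done as asked, in the order asked, and still so for the second after the job is handed in, with the robot touching nothing.
It also fails if it takes over 61 s, if anything falls off the work surface, if the arm or the gripper's body presses on something with over 40 N, if the wrist force passes 120 N, or if a joint passes its speed limit or range.

## Robot

A 6-joint arm with a two-finger parallel gripper is mounted at the origin on the work surface. World frame = base frame: x ahead of the robot, y to its left, z up, the work surface at z = 0. Lengths are in mm, angles in rad, forces in N, time in s.
With the tool pointing down it reaches from about 300 to 875 mm from the base axis. Payload 6.4 kg.
Tool frame: the origin (TCP) lies at the very end of the fingers, on their centre line; the grasp point (between the pads) lies 19 mm behind it; z points along the fingers, y is the line along which they close (so a half turn about z gives the same grasp; the last joint's range is limited). The gripper opens to 88 mm and grips with 3 to 60 N. Pads are 18 mm wide; open, the fingers measure 123 mm over their backs; the gripper's body (75 mm by 187 mm) begins 45 mm behind the grasp point.
Start: joints at [-1.344, 0.181, 1.607, -0, 1.354, -0.206], TCP at [241.18, -521.99, 238.714] pointing down, gripper open.
Joint ranges: [-2.99, 2.99], [-0.89, 2.07], [0.3, 2.58], [-1.14, 4.28], [0, 2.63], [-3.12, 3.12]. Speed limits (rad/s): [2.57, 2.57, 3.01, 3.14, 3.14, 3.14].

## Interface

Orientations are given as a unit quaternion [w, x, y, z].
In Python, from bench import robot, eyes, job gives the robot as it stands. The module is installed in compiled form; this text tells all that it offers.
- The arm moves only by the tool play_rows, never from a script. Its argument "steps" is a list of rows, each a list of 2 entries, a list of its own where there are three numbers: the shift along the tool's x, y, z in mm, then the turn, a rotation vector about the tool's x, y, z in rad. In form: [[[tx, ty, tz], [wx, wy, wz]], ...]. A call has 1 to 20 rows; each row is the pose to reach, as a shift and turn from the pose commanded when the call began, along the tool's axes at that moment; what a row does not reach only later rows make up. A row lasts 1/10 s, in which the tool goes at most 50 mm and 8.59 degrees, less where a joint would pass 70% of its speed; a pose out of reach is approached as far as the arm can. A call with a gripper value outside its range is refused whole. "jaw" is the opening, from -1 (shut) to 1 (fully open), set as the call begins (left out, the last holds). The fingers move at their own pace and stop on an object; "grip_force" is the grip in N (left out, the last holds). Time passes only in rows, so rows that repeat a pose let the fingers close. It gives the time, the measured TCP pose, the force, the opening and the grip force at its end, in the units of the state.
- robot.read_state(): the state, without advancing time (a new reading comes with each control period).
- eyes.read_camera(name): name is "side" or "top" or "wrist"; returns a dict with "frame" (384x512x3 uint8, blue, green, red), "fovy" (degrees; the focal length in pixels is half the picture's height over the tangent of half this angle, whatever the lens; pixels are square), "cx", "cy" (the principal point, pixels), "k1" (the pictures are not rectified: a ray, as slopes to the right and down, at radius r is drawn at 1 + k1 r^2 times it, then the intrinsics apply), "position" and "attitude" of the camera in the world. Camera axes: x right, y down, z forward; pixel columns grow to the right and rows downward; lengths in mm; the calibration is good to about 2 mm. A picture is of the moment at which its call begins. There is no depth.
- job.finish_job(): hands the job in; it is judged then, once.
The state is a dict: "time": time; "q": joint angles; "dq": joint speeds; "joint_torque": joint torques, N m; "tool_pos": TCP position; "orientation": TCP orientation; "contact_force": force on the tool from outside, world axes, zero at the start; "torque": the same for the moment, N m; "grip_width": finger opening in mm; "grasp_force": force on a finger pad.
Only numpy, scipy, OpenCV 4.12 (cv2) and the standard library are available. Lean on these libraries where they do the work, as an engineer would, in place of code of your own. Each camera call takes 0.05 s, during which the arm holds its last target. There are 200 camera calls.

## Working session

There is one attempt and no reset: what is moved stays moved. The work goes in short steps, Python scripts to look and compute and a tool call to move; the robot and the scene stay as the last step left them, time stands still between calls to the robot, and variables do not carry over. Pictures are saved under pics/ and viewed, at most 10 in all, crops included, and the job is handed in when it is done.

Besides the shell and the picture viewer there is one more tool, called after "Emit:" as name([rows], argument=value, ...), one row to a line, values as JSON. play_rows: Moves the arm, as the interface text tells. Its arguments: {"type":"object","properties":{"steps":{"type":"array"},"jaw":{"type":"number"},"grip_force":{"type":"number"}},"required":["steps"]}

```bash
mkdir -p pics; cat > h.py <<'E'
import numpy as np, cv2
from scipy.spatial.transform import Rotation as R
from bench import robot, eyes, job
def rot(q): return R.from_quat([q[1],q[2],q[3],q[0]])
def cam(name,fn=None):
    c=eyes.read_camera(name)
    f=np.asarray(c["frame"]); c["f"]=f.shape[0]/2/np.tan(np.radians(c["fovy"])/2)
    if fn: cv2.imwrite("pics/"+fn,f)
    return c
def ray(c,p):
    K=np.array([[c["f"],0,c["cx"]],[0,c["f"],c["cy"]],[0,0,1.]])
    u=cv2.undistortPoints(np.array(p,float).reshape(-1,1,2),K,np.array([c["k1"],0,0,0.]))[:,0]
    d=np.c_[u,np.ones(len(u))]
    a=np.asarray(c["attitude"],float)
    M=a if a.shape==(3,3) else rot(a).as_matrix()
    return d@M.T
def onz(c,p,z):
    d=ray(c,p); o=np.asarray(c["position"],float)
    return o+d*((z-o[2])/d[:,2])[:,None]
E
python3 - <<'E'
from h import *
a=cam("top","top0.png");b=cam("side","side0.png")
for c in(a,b):print({k:v for k,v in c.items() if k!="frame"})
s=robot.read_state();print(s)
E
```

```text
{'fovy': 44.72649904380061, 'cx': 260.8736463022317, 'cy': 187.94518563064076, 'k1': -0.16887947642616757, 'position': array([ 308.70203207,   38.97715532, 1515.00880842]), 'attitude': array([-0.0651594 ,  0.71115265, -0.69621297,  0.07282625]), 'f': np.float64(466.6763076598118)}
{'fovy': 53.39535431543334, 'cx': 260.9421840445356, 'cy': 192.60971651268133, 'k1': -0.0565109576334498, 'position': array([ 152.04590352,  875.78289522, 1158.64945201]), 'attitude': array([ 0.08039053, -0.21994384,  0.90075062, -0.36580103]), 'f': np.float64(381.7880666050527)}
{'time': 0.1, 'q': array([-1.34431830e+00,  1.81437743e-01,  1.60791523e+00, -1.07168190e-05,
        1.35379246e+00, -2.06302030e-01]), 'dq': array([ 3.27488177e-04, -1.03020445e-03, -8.16925104e-04,  1.13729149e-03,
       -5.95083887e-05, -1.48831388e-03]), 'joint_torque': array([ 3.09159404e-04, -4.34822345e+01, -3.42696726e+01,  7.03326124e-02,
        3.40203289e-02, -5.25215319e-05]), 'tool_pos': array([ 241.05344155, -521.49903146,  237.91305206]), 'orientation': array([-7.76296898e-04,  9.76678348e-01,  2.14706315e-01, -1.30636566e-05]), 'contact_force': array([ 0.78298061, -0.88374879,  0.35825846]), 'torque': array([ 0.05491989,  0.02584413, -0.02561928]), 'grasp_force': 0.0, 'grip_width': 87.94103380907384}
```

View pics/top0.png

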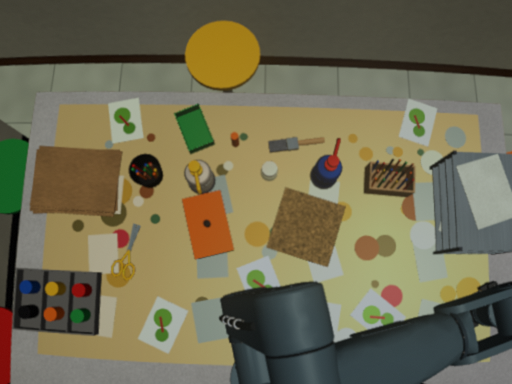

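View pics/side0.png

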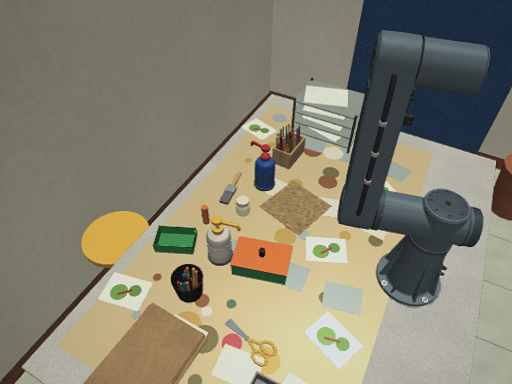

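Top view: orange lid at (208,225), with the knob at its centre. The glue pump is at (200,178) with its spout toward the lid, the mat is at (306,227) and the paint pump at (326,170). The small green tub at (195,128) is the decoy.

```bash
python3 - <<'E'
from h import *
c=cam("top");s=cam("side")
def comp(f,lo,hi,box):
    h=cv2.cvtColor(f,cv2.COLOR_BGR2HSV);m=cv2.inRange(h,lo,hi);k=np.zeros_like(m);x0,y0,x1,y1=box;k[y0:y1,x0:x1]=m[y0:y1,x0:x1]
    cs,_=cv2.findContours(k,0,1);return max(cs,key=cv2.contourArea),k
h=cv2.cvtColor(c["frame"],cv2.COLOR_BGR2HSV)
print("hsv lid,yel,mat",h[240,210],h[170,195],h[227,306],h[222,207])
def rect(cn,z):
    P=onz(c,cv2.convexHull(cn)[:,0].astype(float),z)
    r=cv2.minAreaRect(P[:,:2].astype(np.float32));return r
lid,mk=comp(c["frame"],(4,170,100),(13,255,255),(175,185,240,265));print("lid",cv2.contourArea(lid),rect(lid,65))
mat,_=comp(c["frame"],(8,60,40),(19,200,190),(260,180,350,270));print("mat",cv2.contourArea(mat),rect(mat,4))
# knob in top & side
def knob(cc,box):
    g=cv2.cvtColor(cc["frame"],cv2.COLOR_BGR2GRAY);x0,y0,x1,y1=box
    v,u=np.nonzero(g[y0:y1,x0:x1]<60);return u.mean()+x0,v.mean()+y0,len(u)
kt=knob(c,(198,214,218,234));ks=knob(s,(252,242,272,262));print(kt,ks)
def tri(a,b):
    o1,o2=np.array(c["position"]),np.array(s["position"]);d1,d2=ray(c,[a])[0],ray(s,[b])[0]
    t=np.linalg.lstsq(np.c_[d1,-d2],o2-o1,rcond=None)[0];p,q=o1+t[0]*d1,o2+t[1]*d2;return (p+q)/2,np.linalg.norm(p-q)
print("knob",tri(kt[:2],ks[:2]),onz(c,[kt[:2]],95),onz(s,[ks[:2]],82))
a=cv2.resize(c["frame"][145:270,155:255],None,fx=4,fy=4,interpolation=2)
b=cv2.resize(s["frame"][205:305,195:295],None,fx=4,fy=4,interpolation=2);b=cv2.copyMakeBorder(b,0,100,0,0,0)
cv2.imwrite("pics/z.png",np.hstack([a,b]))
E
```

```text
hsv lid,yel,mat [ 12 216 169] [ 23 210 163] [ 19 138 102] [17 92 39]
lid 2298.0 ((478.4303894042969, 191.99574279785156), (194.90753173828125, 122.78107452392578), 14.659808158874512)
mat 3696.5 ((483.3656311035156, -124.34748077392578), (204.6613311767578, 204.460205078125), 73.01851654052734)
(np.float64(206.45945945945945), np.float64(223.21621621621622), 37) (np.float64(261.53333333333336), np.float64(252.2), 45)
knob (array([478.65735061, 192.41361301,  81.11425831]), np.float64(1.7027985576613944)) [[476.1878387  190.71196539  95.        ]] [[479.24191602 193.1054151   82.        ]]
```

View pics/z.png

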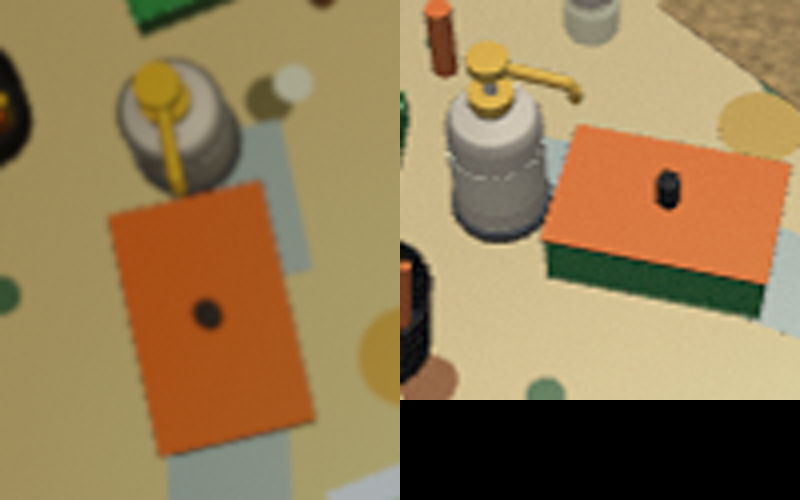

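The crop shows the pump head top at top-view pixel (194.5,165.7) and side-view pixel (216.7,218.7). The spout tip is at top (199.5,192) and side (239,228). The knob is clear of the spout.

```bash
cat >> h.py <<'E'
def move(p0,q0,p1,yaw):   # shift/rotvec in the start tool axes for target p1 with tool x at world yaw (deg), pointing down
    r=rot(q0); t=R.from_euler('z',yaw,degrees=True)*R.from_euler('x',180,degrees=True)
    return np.round(r.inv().apply(np.array(p1,float)-p0),1), np.round((r.inv()*t).as_rotvec(),3)
E
python3 - <<'E'
from h import *
c=cam("top");s=cam("side")
def tri(a,b):
    o1,o2=np.array(c["position"]),np.array(s["position"]);d1,d2=ray(c,[a])[0],ray(s,[b])[0]
    t=np.linalg.lstsq(np.c_[d1,-d2],o2-o1,rcond=None)[0];p,q=o1+t[0]*d1,o2+t[1]*d2;return (p+q)/2,np.linalg.norm(p-q)
print(tri((194.5,165.7),(216.7,218.7)),onz(c,[(194.5,165.7)],205),onz(s,[(216.7,218.7)],205),"spout",onz(c,[(199.5,192)],178),onz(s,[(239,228)],178))
for n,f in(("top",c),("side",s)):
  h=cv2.cvtColor(f["frame"],cv2.COLOR_BGR2HSV)
  m=cv2.inRange(h,(19,150,110),(30,255,255));b=(185,155,212,198) if n=="top" else (205,208,245,236)
  k=m[b[1]:b[3],b[0]:b[2]];print(n);print("\n".join("".join(".#"[x>0] for x in r) for r in k))
mi=robot.read_state();q=mi["orientation"]
print(rot(q).as_matrix().round(3)); print(move([241.18,-521.99,238.7],q,[478.5,192.2,150],14.7))
print(move([0,0,0],q,[1,0,0],14.7))
E
```

```text
(array([630.38404586, 221.06333345, 204.26810528]), np.float64(1.4079628194244704)) [[629.511076   220.73386815 205.        ]] [[630.75838885 221.6393017  205.        ]] spout [[557.45762562 205.97733058 178.        ]] [[558.95768435 202.88895757 178.        ]]
topTraceback (most recent call last):
  File "<stdin>", line 10, in <module>
  File "<stdin>", line 10, in <genexpr>
  File "<stdin>", line 10, in <genexpr>
TypeError: string indices must be integers, not 'numpy.bool'
```

```bash
python3 - <<'E'
from h import *
q=robot.read_state()["orientation"]
print(move([241.18,-521.99,238.7],q,[478.5,192.2,140],14.7))
E
```

```text
(array([ 515. , -548.7,   99.1]), array([-0.001, -0.   ,  0.176]))
```

Emit:
play_rows([
  [[10, -11, 0], [0, 0, 0.01]],
  [[36, -38, 0], [0, 0, 0.02]],
  [[65, -69, 0], [0, 0, 0.03]],
  [[94, -100, 0], [0, 0, 0.04]],
  [[124, -132, 0], [0, 0, 0.05]],
  [[154, -164, 0], [0, 0, 0.06]],
  [[184, -196, 0], [0, 0, 0.07]],
  [[214, -228, 0], [0, 0, 0.08]],
  [[244, -260, 0], [0, 0, 0.09]],
  [[274, -292, 0], [0, 0, 0.1]],
  [[304, -324, 0], [0, 0, 0.11]],
  [[334, -356, 0], [0, 0, 0.12]],
  [[364, -388, 10], [0, 0, 0.13]],
  [[394, -420, 20], [0, 0, 0.14]],
  [[424, -452, 30], [0, 0, 0.15]],
  [[454, -484, 45], [0, 0, 0.16]],
  [[484, -516, 60], [0, 0, 0.17]],
  [[505, -538, 80], [0, 0, 0.176]],
  [[515, -549, 99], [0, 0, 0.176]],
  [[515, -549, 99], [0, 0, 0.176]],
], jaw=0.0, grip_force=20)

```text
time: 2.3
tool_pos: [475.8, 194.1, 137.1]
orientation: [-0.0, 0.992, 0.129, -0.003]
contact_force: [-0.1, 0.1, 0.1]
grip_width: 43.9
grasp_force: 0.0
```

```bash
python3 - <<'E'
from h import *
c=cam("wrist","w1.png");s=robot.read_state();print(s["tool_pos"],s["contact_force"],s["q"],s["grip_width"],c["position"])
print(rot(s["orientation"]).as_matrix().round(3))
E
```

```text
[476.51567057 193.14886453 138.50608002] [ 0.54336616  0.88452522 -0.25328526] [ 1.53999255e-01  1.64999334e-01  1.84386015e+00 -1.07228029e-04
  1.13633461e+00  1.46597761e+00] 44.279340653781 [544.95695345 213.49544039 283.08677928]
[[ 0.967  0.256 -0.004]
 [ 0.256 -0.967 -0.001]
 [-0.004 -0.    -1.   ]]
```

View pics/w1.png

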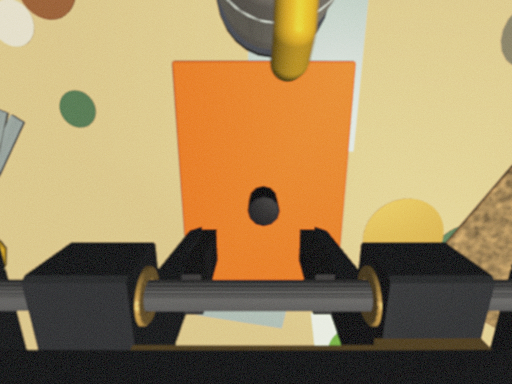

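The wrist view shows the knob top at about (264,211) between the fingers, and the spout over the far lid end at (290,70).

```bash
python3 - <<'E'
from h import *
c=cam("wrist")
print(onz(c,[(264,211)],95),onz(c,[(263,193)],65),"lid far corners",onz(c,[(174,62),(354,62)],65))
for i in range(4):
  s=robot.read_state();print(s["tool_pos"].round(2));cam("wrist")
E
```

```text
[[481.98818786 191.70741361  95.        ]] [[485.8966712  193.00105078  65.        ]] lid far corners [[560.29119565 276.20901654  65.        ]
 [591.8111344  157.14235904  65.        ]]
[477.41 192.53 139.63]
[478.14 192.13 140.39]
[478.63 191.9  140.84]
[478.9  191.73 141.  ]
```

Emit:
play_rows([
  [[0, 0, 5], [0, 0, 0]],
  [[1, 0, 15], [0, 0, 0]],
  [[1.5, 0, 27], [0, 0, 0]],
  [[1.5, 0, 39], [0, 0, 0]],
  [[1.5, 0, 49], [0, 0, 0]],
  [[1.5, 0, 57], [0, 0, 0]],
  [[1.5, 0, 63], [0, 0, 0]],
  [[1.5, 0, 67], [0, 0, 0]],
  [[1.5, 0, 69], [0, 0, 0]],
  [[1.5, 0, 70], [0, 0, 0]],
  [[1.5, 0, 70], [0, 0, 0]],
  [[1.5, 0, 70], [0, 0, 0]],
  [[1.5, 0, 70], [0, 0, 0]],
  [[1.5, 0, 70], [0, 0, 0]],
])

```text
time: 4.0
tool_pos: [480.0, 192.8, 69.9]
orientation: [-0.0, 0.992, 0.128, 0.0]
contact_force: [0.0, -0.2, 0.0]
grip_width: 43.9
grasp_force: 0.0
```

Emit:
play_rows([
  [[0, 0, 0], [0, 0, 0]],
  [[0, 0, 0], [0, 0, 0]],
  [[0, 0, 0], [0, 0, 0]],
  [[0, 0, 0], [0, 0, 0]],
  [[0, 0, 0], [0, 0, 0]],
  [[0, 0, 0], [0, 0, 0]],
  [[0, 0, 0], [0, 0, 0]],
  [[0, 0, 0], [0, 0, 0]],
  [[0, 0, 0], [0, 0, 0]],
  [[0, 0, 0], [0, 0, 0]],
], jaw=-1, grip_force=25)

```text
time: 5.0
tool_pos: [479.9, 192.7, 69.7]
orientation: [0.0, 0.992, 0.128, 0.0]
contact_force: [0.4, -0.5, 0.2]
grip_width: 21.4
grasp_force: 25.0
```

Emit:
play_rows([
  [[0, 0, -1], [0, 0, 0]],
  [[0, 0, -3], [0, 0, 0]],
  [[0, 0, -6], [0, 0, 0]],
  [[0, 0, -10], [0, 0, 0]],
  [[0, 0, -15], [0, 0, 0]],
  [[0, 0, -20], [0, 0, 0]],
  [[0, 0, -24], [0, 0, 0]],
  [[0, 0, -27], [0, 0, 0]],
  [[0, 0, -29], [0, 0, 0]],
  [[0, 0, -30], [0, 0, 0]],
  [[0, 0, -30], [0, 0, 0]],
])

```text
time: 6.1
tool_pos: [479.9, 192.8, 99.8]
orientation: [0.0, 0.992, 0.128, 0.0]
contact_force: [0.2, -0.5, -2.0]
grip_width: 21.3
grasp_force: 25.0
```

```bash
python3 - <<'E'
from h import *
c=cam("side","s2.png");s=robot.read_state();print(s["tool_pos"],s["contact_force"],s["grip_width"])
cv2.imwrite("pics/s2c.png",cv2.resize(c["frame"][190:310,170:330],None,fx=4,fy=4))
# grasped lid: offset between TCP and lid origin preserved; target lid centre on mat
q=s["orientation"]
print(move([479.9,192.5,99.7],q,[483.4,-124.4,99.7],-17))
E
```

```text
[479.82437347 192.74957469  99.63627038] [-0.03243321  0.35117737 -1.59842203] 21.033972603933435
(array([-77.1, 307.4,   0. ]), array([0.   , 0.   , 0.553]))
```

View pics/s2c.png

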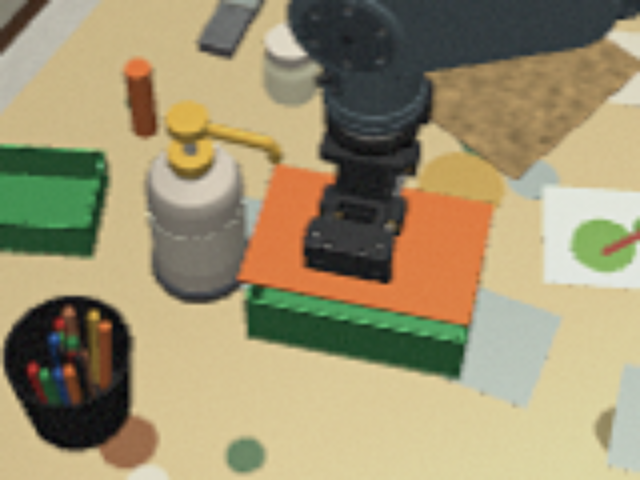

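Emit:
play_rows([
  [[-3, 0, 0], [0, 0, 0]],
  [[-10, 2, 0], [0, 0, 0]],
  [[-20, 8, 0], [0, 0, 0.01]],
  [[-31, 20, 0], [0, 0, 0.03]],
  [[-42, 37, 0], [0, 0, 0.06]],
  [[-50, 57, 0], [0, 0, 0.1]],
  [[-56, 80, 0], [0, 0, 0.14]],
  [[-61, 104, 0], [0, 0, 0.18]],
  [[-65, 129, 0], [0, 0, 0.22]],
  [[-68, 154, 0], [0, 0, 0.26]],
  [[-70, 179, 0], [0, 0, 0.3]],
  [[-72, 203, 0], [0, 0, 0.34]],
  [[-73, 226, 0], [0, 0, 0.38]],
  [[-74, 247, 0], [0, 0, 0.42]],
  [[-75, 266, 0], [0, 0, 0.46]],
  [[-76, 282, 0], [0, 0, 0.5]],
  [[-77, 294, 0], [0, 0, 0.53]],
  [[-77, 302, 0], [0, 0, 0.55]],
  [[-77, 306, 0], [0, 0, 0.553]],
  [[-77, 307, 0], [0, 0, 0.553]],
])

```text
time: 8.15
tool_pos: [483.3, -123.7, 99.6]
orientation: [-0.0, 0.989, -0.148, -0.0]
contact_force: [-0.4, -0.8, -1.5]
grip_width: 21.0
grasp_force: 25.0
```

Emit:
play_rows([
  [[0, 0, 3], [0, 0, 0]],
  [[0, 0, 10], [0, 0, 0]],
  [[0, 0, 20], [0, 0, 0]],
  [[0, 0, 30], [0, 0, 0]],
  [[0, 0, 40], [0, 0, 0]],
  [[0, 0, 50], [0, 0, 0]],
  [[0, 0, 58], [0, 0, 0]],
  [[0, 0, 63], [0, 0, 0]],
  [[0, 0, 66], [0, 0, 0]],
  [[0, 0, 68], [0, 0, 0]],
  [[0, 0, 68], [0, 0, 0]],
  [[0, 0, 68], [0, 0, 0]],
])

```text
time: 9.35
tool_pos: [483.7, -123.9, 32.0]
orientation: [0.0, 0.989, -0.148, 0.0]
contact_force: [-0.6, -0.0, -1.8]
grip_width: 21.2
grasp_force: 25.0
```

```bash
python3 - <<'E'
from h import *
c=cam("top");sd=cam("side","s3.png");s=robot.read_state();print(s["tool_pos"],s["contact_force"],s["grip_width"])
cv2.imwrite("pics/s3c.png",np.hstack([cv2.resize(x,(400,400)) for x in (sd["frame"][150:270,240:360],c["frame"][170:290,240:360])]))
E
```

```text
[ 483.6810111  -123.85261947   32.07866785] [ 0.53713209 -0.56501197 -1.71517588] 21.307649853902358
```

View pics/s3c.png

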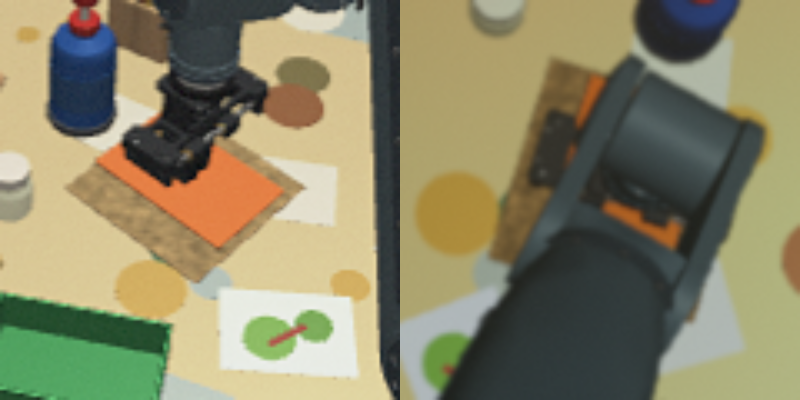

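The lid is lined up over the mat. Next I lower it gently.

Emit:
play_rows([
  [[0, 0, 2], [0, 0, 0]],
  [[0, 0, 5], [0, 0, 0]],
  [[0, 0, 8], [0, 0, 0]],
  [[0, 0, 10], [0, 0, 0]],
  [[0, 0, 11], [0, 0, 0]],
  [[0, 0, 11.5], [0, 0, 0]],
  [[0, 0, 12], [0, 0, 0]],
  [[0, 0, 12.4], [0, 0, 0]],
  [[0, 0, 12.8], [0, 0, 0]],
  [[0, 0, 12.8], [0, 0, 0]],
  [[0, 0, 12.8], [0, 0, 0]],
])

```text
time: 10.55
tool_pos: [483.4, -123.7, 19.0]
orientation: [0.0, 0.989, -0.148, 0.0]
contact_force: [0.5, -0.4, -1.8]
grip_width: 21.0
grasp_force: 25.0
```

Emit:
play_rows([
  [[0, 0, 0.2], [0, 0, 0]],
  [[0, 0, 0.4], [0, 0, 0]],
  [[0, 0, 0.6], [0, 0, 0]],
  [[0, 0, 0.6], [0, 0, 0]],
  [[0, 0, 0.6], [0, 0, 0]],
])

```text
time: 11.05
tool_pos: [483.5, -123.7, 18.7]
orientation: [0.0, 0.989, -0.147, 0.0]
contact_force: [-2.4, 1.1, 5.7]
grip_width: 21.0
grasp_force: 25.0
```

Contact is made, so I release and rise.

Emit:
play_rows([
  [[0, 0, -0.3], [0, 0, 0]],
  [[0, 0, -0.3], [0, 0, 0]],
  [[0, 0, -0.3], [0, 0, 0]],
  [[0, 0, -0.3], [0, 0, 0]],
  [[0, 0, -0.3], [0, 0, 0]],
  [[0, 0, -0.3], [0, 0, 0]],
], jaw=0)

```text
time: 11.65
tool_pos: [483.4, -123.7, 18.6]
orientation: [-0.0, 0.989, -0.148, -0.0]
contact_force: [0.6, 1.2, -0.5]
grip_width: 44.0
grasp_force: 0.0
```

Emit:
play_rows([
  [[0, 0, -3], [0, 0, 0]],
  [[0, 0, -10], [0, 0, 0]],
  [[0, 0, -22], [0, 0, 0]],
  [[0, 0, -40], [0, 0, 0]],
  [[0, 0, -65], [0, 0, 0]],
  [[0, 0, -95], [0, 0, 0]],
  [[0, 0, -130], [0, 0, 0]],
  [[0, 0, -165], [0, 0, 0]],
  [[0, 0, -195], [0, 0, 0]],
  [[0, 0, -215], [0, 0, 0]],
  [[0, 0, -225], [0, 0, 0]],
  [[0, 0, -230], [0, 0, 0]],
])

```text
time: 12.85
tool_pos: [483.6, -123.8, 250.1]
orientation: [0.0, 0.989, -0.148, 0.001]
contact_force: [-0.2, -0.3, -0.3]
grip_width: 44.1
grasp_force: 0.0
```

```bash
python3 - <<'E'
from h import *
c=cam("wrist","w4.png");t=cam("top");s=robot.read_state();print(s["tool_pos"],s["orientation"],s["contact_force"],s["q"])
# yaw for press: keep tool x along 14.7
print(move(np.array([483.4,-124,248.6]),s["orientation"],[630.2,221.1,248.6],14.7))
print(move(np.array([483.4,-124,248.6]),s["orientation"],[630.2,221.1,248.6],-17))
a=cv2.resize(c["frame"],(400,300));b=cv2.resize(t["frame"],(400,300));cv2.imwrite("pics/w4c.png",np.hstack([a,b]))
E
```

```text
[ 483.3004205  -123.67383856  248.74915125] [ 3.08739252e-05  9.89052181e-01 -1.47566143e-01  1.26945582e-04] [ 0.05239209 -0.19727458 -0.09486099] [-4.88919141e-01 -1.12537019e-03  1.78295682e+00  2.72740232e-05
  1.35950127e+00  1.37808551e+00]
(array([  39.7, -372.9,    0. ]), array([ 0.   , -0.   , -0.553]))
(array([  39.7, -372.9,    0. ]), array([ 0., -0.,  0.]))
```

View pics/w4c.png

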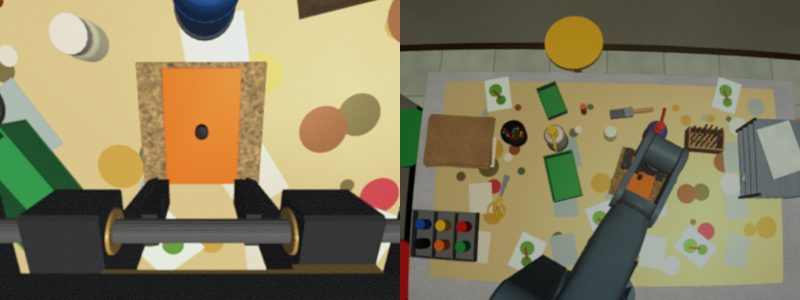

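The lid sits centred on the mat, knob up. Now to the pump, with the jaw shut.

Emit:
play_rows([
  [[1, -6, 0], [0, 0, 0]],
  [[3, -20, 0], [0, 0, 0]],
  [[5, -43, 0], [0, 0, 0]],
  [[7, -70, 0], [0, 0, 0]],
  [[10, -98, 0], [0, 0, 0]],
  [[13, -126, 0], [0, 0, 0]],
  [[16, -154, 0], [0, 0, 0]],
  [[19, -182, 0], [0, 0, 0]],
  [[22, -210, 0], [0, 0, 0]],
  [[25, -238, 0], [0, 0, 0]],
  [[28, -266, 0], [0, 0, 0]],
  [[31, -294, 0], [0, 0, 0]],
  [[34, -320, 0], [0, 0, 0]],
  [[36, -342, 0], [0, 0, 0]],
  [[38, -358, 0], [0, 0, 0]],
  [[39.5, -368, 0], [0, 0, 0]],
  [[39.7, -372, 0], [0, 0, 0]],
  [[39.7, -372.9, 0], [0, 0, 0]],
  [[39.7, -372.9, 0], [0, 0, 0]],
  [[39.7, -372.9, 0], [0, 0, 0]],
], jaw=-1)

```text
time: 14.95
tool_pos: [630.1, 220.7, 248.7]
orientation: [0.0, 0.989, -0.148, -0.0]
contact_force: [0.1, 0.5, -0.3]
grip_width: 0.6
grasp_force: 0.0
```

```bash
python3 - <<'E'
from h import *
c=cam("wrist","w5.png");sd=cam("side");s=robot.read_state();print(s["tool_pos"],s["orientation"],s["contact_force"],s["grip_width"])
cv2.imwrite("pics/w5c.png",np.hstack([cv2.resize(c["frame"],(400,300)),cv2.resize(sd["frame"][170:290,160:320],(400,300))]))
E
```

```text
[630.20839135 220.76245658 248.81386127] [-1.49438193e-05  9.88992428e-01 -1.47966102e-01  9.98447966e-05] [-0.38338345 -0.2823516   0.7404348 ] 0.6422708154604904
```

View pics/w5c.png

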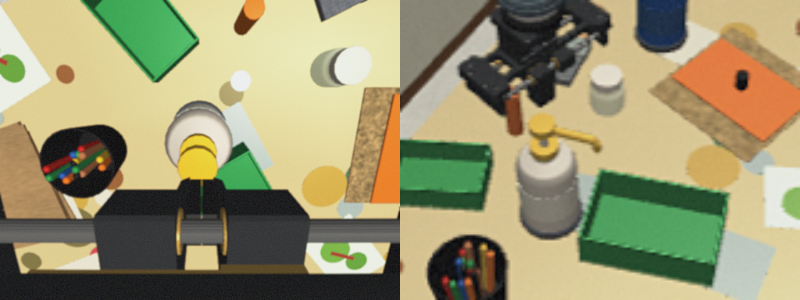

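The wrist view shows the yellow head just ahead of the closed fingertips, partly hidden. I'll check this numerically before pressing.

```bash
python3 - <<'E'
from h import *
c=cam("wrist");M=rot(c["attitude"]).as_matrix()
K=np.array([[c["f"],0,c["cx"]],[0,c["f"],c["cy"]],[0,0,1.]])
th=np.linspace(0,2*np.pi,9)[:-1]
P=np.array([[630.2,221.1,205],[630.2,220.8,248.8]]+[[630.2+18*np.cos(t),221.1+18*np.sin(t),205] for t in th])
X=(P-c["position"])@M
p=cv2.projectPoints(X,np.zeros(3),np.zeros(3),K,np.array([c["k1"],0,0,0.]))[0][:,0];print(p.round())
im=c["frame"].copy()
for x in p: cv2.circle(im,tuple(int(v) for v in x),2,(255,0,255),-1)
cv2.imwrite("pics/w6.png",cv2.resize(im[140:300,180:340],(640,640))[:600])
E
```

```text
[[260. 217.]
 [261. 245.]
 [252. 192.]
 [236. 205.]
 [235. 224.]
 [248. 238.]
 [267. 240.]
 [283. 228.]
 [285. 209.]
 [273. 194.]]
```

View pics/w6.png

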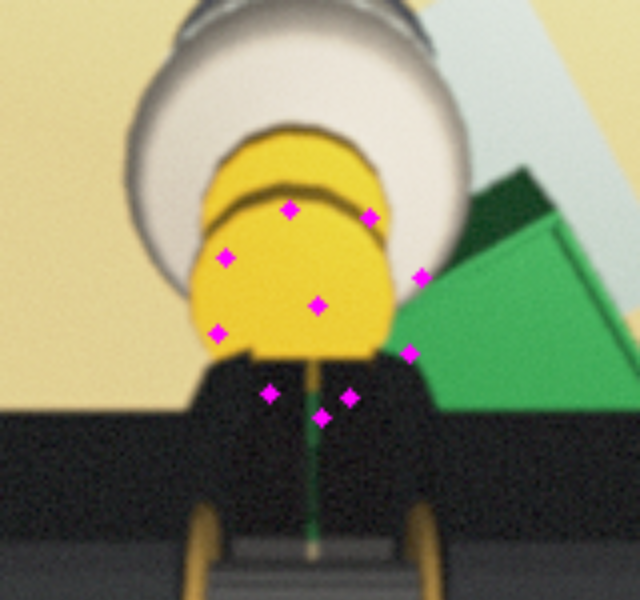

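Relative to the fingers, the head is about 3 mm further along +y. I'll shift by that much and descend.

Emit:
play_rows([
  [[0.5, -1, 3], [0, 0, 0]],
  [[1, -3, 10], [0, 0, 0]],
  [[1, -3, 18], [0, 0, 0]],
  [[1, -3, 26], [0, 0, 0]],
  [[1, -3, 33], [0, 0, 0]],
  [[1, -3, 37], [0, 0, 0]],
  [[1, -3, 40], [0, 0, 0]],
  [[1, -3, 42], [0, 0, 0]],
  [[1, -3, 44], [0, 0, 0]],
  [[1, -3, 46], [0, 0, 0]],
  [[1, -3, 48], [0, 0, 0]],
  [[1, -3, 49], [0, 0, 0]],
  [[1, -3, 49], [0, 0, 0]],
  [[1, -3, 49], [0, 0, 0]],
], grip_force=40)

```text
time: 16.5
tool_pos: [632.2, 223.9, 200.3]
orientation: [-0.0, 0.989, -0.148, 0.0]
contact_force: [-1.6, -0.2, 5.4]
grip_width: 0.4
grasp_force: 2.7
```

Emit:
play_rows([
  [[0, 0, 2], [0, 0, 0]],
  [[0, 0, 4], [0, 0, 0]],
  [[0, 0, 6], [0, 0, 0]],
  [[0, 0, 8], [0, 0, 0]],
  [[0, 0, 10], [0, 0, 0]],
  [[0, 0, 11], [0, 0, 0]],
  [[0, 0, 12], [0, 0, 0]],
  [[0, 0, 12.5], [0, 0, 0]],
  [[0, 0, 13], [0, 0, 0]],
  [[0, 0, 13.4], [0, 0, 0]],
  [[0, 0, 13.4], [0, 0, 0]],
])

```text
time: 17.6
tool_pos: [632.2, 224.0, 187.7]
orientation: [-0.0, 0.989, -0.147, 0.001]
contact_force: [-5.0, -1.7, 9.7]
grip_width: 0.1
grasp_force: 4.8
```

Emit:
play_rows([
  [[0, 0, 0.5], [0, 0, 0]],
  [[0, 0, 1], [0, 0, 0]],
  [[0, 0, 1], [0, 0, 0]],
])

```text
time: 17.9
tool_pos: [632.3, 224.0, 187.4]
orientation: [-0.0, 0.989, -0.147, 0.001]
contact_force: [-6.9, -1.5, 12.3]
grip_width: 0.7
grasp_force: 6.2
```

Emit:
play_rows([
  [[0, 0, 0.4], [0, 0, 0]],
  [[0, 0, 0.8], [0, 0, 0]],
  [[0, 0, 0.8], [0, 0, 0]],
  [[0, 0, 0.8], [0, 0, 0]],
])

```text
time: 18.3
tool_pos: [632.3, 224.0, 187.4]
orientation: [-0.0, 0.989, -0.147, 0.001]
contact_force: [-9.2, -2.1, 15.4]
grip_width: 0.4
grasp_force: 8.0
```

At the stop: z no longer changes while the force rises past the 10 N spring. I hold, then release upward.

Emit:
play_rows([
  [[0, 0, 0], [0, 0, 0]],
  [[0, 0, 0], [0, 0, 0]],
  [[0, 0, 0], [0, 0, 0]],
  [[0, 0, 0], [0, 0, 0]],
  [[0, 0, 0], [0, 0, 0]],
  [[0, 0, 0], [0, 0, 0]],
  [[0, 0, 0], [0, 0, 0]],
  [[0, 0, 0], [0, 0, 0]],
  [[0, 0, 0], [0, 0, 0]],
  [[0, 0, 0], [0, 0, 0]],
  [[0, 0, 0], [0, 0, 0]],
  [[0, 0, 0], [0, 0, 0]],
  [[0, 0, 0], [0, 0, 0]],
  [[0, 0, 0], [0, 0, 0]],
  [[0, 0, 0], [0, 0, 0]],
  [[0, 0, 0], [0, 0, 0]],
])

```text
time: 19.9
tool_pos: [632.3, 224.0, 187.4]
orientation: [-0.0, 0.989, -0.147, 0.001]
contact_force: [-8.1, -1.9, 16.1]
grip_width: 0.5
grasp_force: 8.0
```

Emit:
play_rows([
  [[0, 0, -2], [0, 0, 0]],
  [[0, 0, -6], [0, 0, 0]],
  [[0, 0, -11], [0, 0, 0]],
  [[0, 0, -17], [0, 0, 0]],
  [[0, 0, -25], [0, 0, 0]],
  [[0, 0, -36], [0, 0, 0]],
  [[0, 0, -50], [0, 0, 0]],
  [[0, 0, -66], [0, 0, 0]],
  [[0, 0, -80], [0, 0, 0]],
  [[0, 0, -90], [0, 0, 0]],
  [[0, 0, -95], [0, 0, 0]],
  [[0, 0, -95], [0, 0, 0]],
  [[0, 0, -95], [0, 0, 0]],
  [[0, 0, -95], [0, 0, 0]],
  [[0, 0, -95], [0, 0, 0]],
])

```text
time: 21.4
tool_pos: [631.7, 223.9, 278.6]
orientation: [0.0, 0.989, -0.148, -0.001]
contact_force: [-0.8, -0.6, -0.2]
grip_width: 0.1
grasp_force: 0.0
```

```bash
python3 - <<'E'
from h import *
c=cam("side");s=robot.read_state();print(s["time"],s["tool_pos"],s["contact_force"])
cv2.imwrite("pics/s7.png",cv2.resize(c["frame"][160:310,160:340],(720,600)))
E
```

```text
21.45 [631.79209488 223.87829222 278.71259147] [-0.08500009  0.14910336  0.42820376]
```

View pics/s7.png

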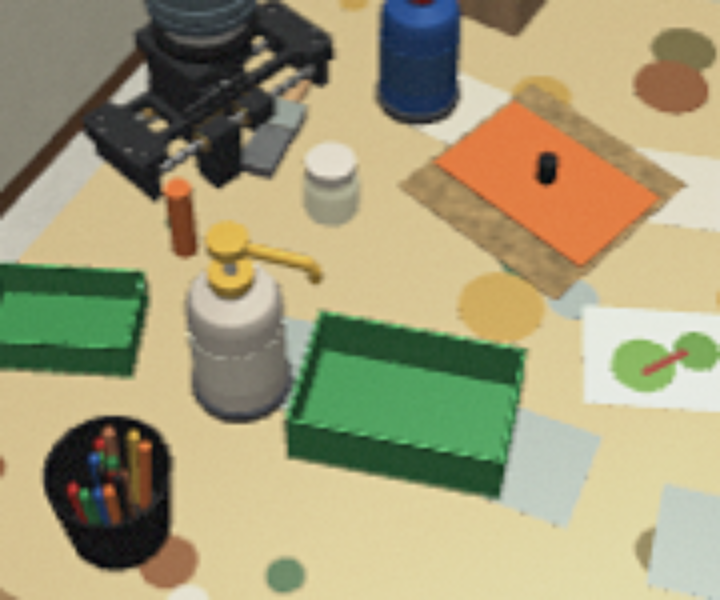

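The pump head is fully up again, at (228,240) in the crop. The lid is on the mat, knob up, and the tub stands in place under the spout.

```bash
python3 -c "
from h import *
print(job.finish_job())"
```

```text
the job is handed in; nothing more can be done
None
```

The job is handed in: the lid is knob up on the middle of the cork mat, the glue pump was held at its stop for about two seconds and came fully back up, and the tub still stands under the spout; the hand-in call returned no verdict.

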